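# Roll the red die from the sprung dice chute

### The job

Roll the red twenty-sided die into the chute's green tray: push the brass gate in front of it fully down, keep it down until the die has rolled out, then let the gate rise slowly under control all the way up, over a second or more, never letting it snap back. Leave the blue die waiting behind its own closed gate.

Things in the scene. Friction and masses are not known exactly. Their poses are not given: they have to be found in the camera images.
- tray (a point): middle of the felt floor of the tray of the black iron dice chute, 7 mm above the shelf. The chute is fixed, 280 x 152 mm. The point's z is up, its x points from the tray up the ramp (away from the robot at yaw 0), its y to the left lane. The tray is 112 x 126 mm inside with 34 mm walls. In this frame the two knobs stand at x = +90 mm, y = +37.5 mm (left) and y = -37.5 mm (right), and the waiting dice at x = +117 mm, in the same lanes.
- gate_left (a joint): brass sprung gate of the left lane of the chute (left as seen from the tray end, the robot's side). Value in m: 0 = fully up (lane closed), grows as it is pushed straight down, 0.036 = bottomed. Its spring pushes it back up with about 1.5 N at the top and 9 N at the bottom; let go, it snaps up. Rising faster than 0.2 m/s counts as a snap. The lane is clear for its die from 0.030 on; the stop at the bottom is hard, so 0.033 is a good depth to press to.
- gate_right (a joint): brass sprung gate of the right lane of the chute (right as seen from the tray end, the robot's side). Value in m: 0 = fully up (lane closed), grows as it is pushed straight down, 0.036 = bottomed. Its spring pushes it back up with about 1.5 N at the top and 9 N at the bottom; let go, it snaps up. Rising faster than 0.2 m/s counts as a snap. The lane is clear for its die from 0.030 on; the stop at the bottom is hard, so 0.033 is a good depth to press to.
- gate_left_top (a point): centre of the flat top of the left gate's round brass knob (30 mm across, 15 mm tall, on a 56 mm wide crossbar); about 140 mm above the shelf when the gate is up, and it moves with the gate. The two knobs stand 75 mm apart and nothing on the chute is taller. Axes as tray.
- gate_right_top (a point): centre of the flat top of the right gate's round brass knob (30 mm across, 15 mm tall, on a 56 mm wide crossbar); about 140 mm above the shelf when the gate is up, and it moves with the gate. The two knobs stand 75 mm apart and nothing on the chute is taller. Axes as tray.
- red_die_center (a point): centre of the red translucent resin twenty-sided die, 34 mm across, 24 g, rolls like a ball; it waits on the ramp in one of the two lanes, just uphill of that lane's gate. Its orientation means nothing.
- blue_die_center (a point): centre of the blue translucent resin twenty-sided die, 34 mm across, 24 g, rolls like a ball; it waits likewise in the other lane and must stay there. Its orientation means nothing.
Not all that is in view belongs to the job. There is more than one size of the part that bears red_die_center; the job needs the largest.

How it is judged:
By the outcome, as a careful person would: the job done as asked, in the order asked, and still so for the second after the job is handed in, with the robot touching nothing.
It also fails if it takes over 32 s, if anything falls off the work surface, if the arm or the gripper's body presses on something with over 40 N, if the wrist force passes 120 N, or if a joint passes its speed limit or range.

### The arm

A 7-joint arm with a two-finger parallel gripper is mounted at the origin on the work surface. World frame = base frame: x ahead of the robot, y to its left, z up, the work surface at z = 0. Lengths are in m, angles in rad, forces in N, time in s.
With the tool pointing down it reaches from about 0.4 to 0.85 m from the base axis. Payload 4.5 kg.
Tool frame: the origin (TCP) lies at the centre of the arm's flange, where the gripper is bolted on; the fingertips stand r.tcp_to_tips ahead of it and the grasp point (between the pads) lies 147 mm ahead of it (r.tcp_to_tips is the distance from the TCP to the fingertips, in m); x points along the fingers, y is the direction in which the jaws open and shut, and the axes are right-handed (so a half turn about x gives the same grasp; the last joint's range is limited). The gripper opens to 88 mm and grips with 3 to 60 N. Pads are 18 mm wide; open, the fingers measure 123 mm over their backs; the gripper's body (75 mm by 187 mm) begins 45 mm behind the grasp point.
Start: joints at [1.283, 0.689, -0.195, 1.565, 0.157, 0.902, -0.215], TCP at [0.198, -0.593, 0.405] pointing down, gripper open.
Joint ranges: [-3.01, 3.01], [-0.46, 2.08], [-1.47, 1.51], [0.13, 2.56], [-1, 4.14], [0.04, 2.09], [-2.66, 2.66]. Speed limits (rad/s): [2.57, 2.57, 3.14, 3.14, 3.14, 3.14, 3.14].

### API

Orientations are given as a unit quaternion [x, y, z, w].
In Python, from plant import r, eyes gives the robot as it stands.
- The arm moves only by the tool carry_out, never from a script. Its argument "targets" is text: rows parted by semicolons, each of 5 numbers parted by spaces: the opening, from 0 (shut) to 1 (fully open), then the shift along the tool's x, y, z in mm, then the turn about the tool's x in rad. A call has 1 to 20 rows; each row shifts and turns the commanded pose from where the row before left it, along the tool's axes as they then stand; what a row does not reach is not made up. A row lasts 1/12 s, in which the tool goes at most 41.7 mm and 7.16 degrees, less where a joint would pass 70% of its speed; a pose out of reach is approached as far as the arm can. A call is refused whole if a number of a shift passes 41.7 or a number of a turn 0.125, either way. A call with a gripper value outside its range is refused whole. The fingers move at their own pace and stop on an object; "force" is the grip in N (left out, the last holds). Time passes only in rows, so rows that do not move let the fingers close. It gives the time, the measured TCP pose, the force and the opening at its end, in the units of the state.
- r.get_state(): the state, without advancing time (a new reading comes with each control period).
- eyes.snapshot(name): name is "side" or "top" or "wrist"; returns (picture, depth): 384x512x3 uint8, blue, green, red; 384x512 float32, m along the optical axis (not along the pixel's ray), 0 where there is no reading.
- eyes.camera_params(name): a dict with "intrinsics" (3x3 intrinsics, pixels), "rvec" (rotation vector, rad) and "tvec" (3), from world to camera coordinates, as OpenCV has them; the wrist camera has in their place "T_tool_cam" (4x4, takes a point from camera to tool coordinates, whose origin is the TCP and whose axes are the tool frame's). Camera axes: x right, y down, z forward; pixel columns grow to the right and rows downward; lengths in m; the calibration is good to about 2 mm. A picture is of the moment at which its call begins: read the wrist's pose just before it. camera_params takes no time and is no camera call.
- r.finish_job(): hands the job in, once; it reports no verdict.
The state is a dict: "clock": time; "q": joint angles; "qd": joint speeds; "joint_torque": joint torques, N m; "tool_pos": TCP position; "eef_rot": TCP orientation; "contact_force": force on the tool from outside, world axes, zero at the start; "moment": the same for the moment, N m; "opening": opening from 0.0 (shut) to 1.0 (fully open).
Only numpy, scipy, OpenCV 4.12 (cv2) and the standard library are available. Lean on these libraries where they do the work, as an engineer would, in place of code of your own. Each camera call takes 0.05 s, during which the arm holds its last target.

## Working session

There is one attempt and no reset: what is moved stays moved. The work goes in short steps, Python scripts to look and compute and a tool call to move; the robot and the scene stay as the last step left them, time stands still between calls to the robot, and variables do not carry over. Pictures are saved under pics/ and viewed, and the job is handed in when it is done.

Besides the shell and the picture viewer there is one more tool, called after ">>>" in YAML: its name, and indented under it one key for each argument. carry_out: Moves the arm, as the interface text tells. Its arguments: {"type":"object","properties":{"targets":{"type":"string"},"force":{"type":"number"}},"required":["targets"]}

```bash
mkdir -p pics; ls; cat > h.py <<'E'
import numpy as np, cv2
from plant import r, eyes
from scipy.spatial.transform import Rotation as R
def cam(name,state=None):
    p=eyes.camera_params(name); K=np.array(p["intrinsics"])
    if "rvec" in p:
        Rm=cv2.Rodrigues(np.array(p["rvec"],float))[0]; t=np.array(p["tvec"],float).ravel()
        return K,Rm.T,-Rm.T@t
    T=np.array(p["T_tool_cam"]); Rt=R.from_quat(state["eef_rot"]).as_matrix()
    return K,Rt@T[:3,:3],Rt@T[:3,3]+np.array(state["tool_pos"])
def pts(depth,c):
    K,Rc,o=c; h,w=depth.shape; u,v=np.meshgrid(np.arange(w),np.arange(h))
    d=np.stack([(u-K[0,2])/K[0,0],(v-K[1,2])/K[1,1],np.ones_like(u,float)],-1)*depth[...,None]
    return d@Rc.T+o
def ray(u,v,c,z):
    K,Rc,o=c; d=Rc@np.array([(u-K[0,2])/K[0,0],(v-K[1,2])/K[1,1],1.]); return o+d*(z-o[2])/d[2]
E
python3 - <<'E'
from h import *
s=r.get_state(); print(s, r.tcp_to_tips)
for n in("top","side"):
    im,d=eyes.snapshot(n); cv2.imwrite(f"pics/{n}0.png",im); np.savez(f"pics/{n}0.npz",im=im,d=d)
    print(n,cam(n)[2],cam(n)[1][:,2])
E
```

```text
pics
{'clock': 0.0, 'q': array([ 1.28280994,  0.68994763, -0.1944814 ,  1.56632078,  0.15730233,
        0.90250028, -0.21509494]), 'qd': array([-0.00155083, -0.00080647, -0.00193591,  0.00118805, -0.0021924 ,
       -0.0004995 ,  0.00032448]), 'joint_torque': array([ 4.13366270e-04, -5.27563512e+01, -1.26718361e+00, -1.53431332e+01,
       -5.27031580e-02,  6.52955277e-03,  1.64067160e-04]), 'tool_pos': array([ 0.19752142, -0.59262727,  0.40393782]), 'eef_rot': array([-0.69781534, -0.11391278,  0.69812538, -0.11268795]), 'contact_force': array([ 0.03072009, -0.02229142,  0.19744775]), 'moment': array([ 0.00287617, -0.02258575,  0.0271703 ]), 'opening': 0.9992465225881071} 0.166
top [0.46121422 0.02647566 0.76516737] [ 0.16774348  0.01158264 -0.98576263]
side [ 0.32617614 -0.41043405  0.54160616] [ 0.39127781  0.66843588 -0.63253075]
```

View pics/top0.png

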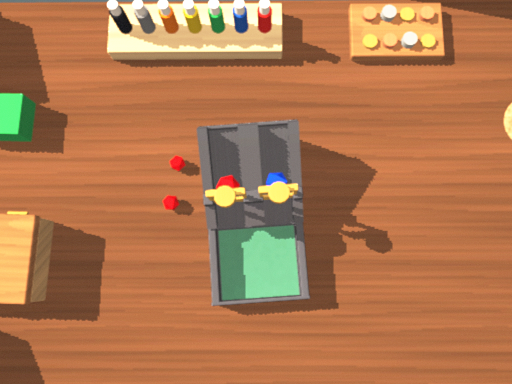

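View pics/side0.png

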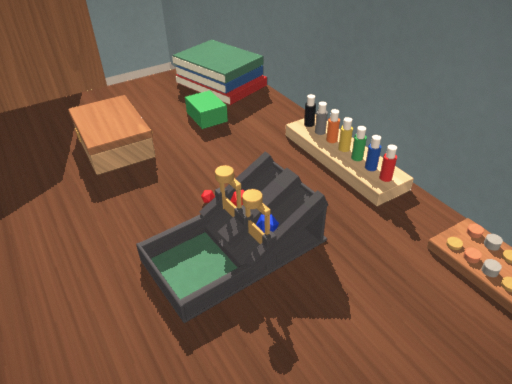

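Top view: the chute has its felt tray at (260,263), the left knob at (225,196) with a red die behind it at (227,184), and the right knob at (279,192) with a blue die behind it. Candidates for the red die are the lane die (227,184) and the small loose dice at (177,163) and (171,203). The largest, and the only one in a lane, is (227,184). Next I'll check it in a crop and measure.

```bash
python3 - <<'E'
from h import *
out=[]
K={}
for n in("top","side"):
    f=np.load(f"pics/{n}0.npz"); im,d=f["im"],f["d"]; c=cam(n); P=pts(d,c)
    hsv=cv2.cvtColor(im,cv2.COLOR_BGR2HSV)
    box=np.zeros(d.shape,bool)
    if n=="top": box[110:310,160:320]=1
    else: box[140:310,130:340]=1
    H,S,V=hsv[...,0],hsv[...,1],hsv[...,2]
    for nm,m in(("brass",(H>15)&(H<32)&(S>120)&(V>150)),("red",((H<5)|(H>175))&(S>200)&(V>120)),("blue",(H>105)&(H<130)&(S>150)&(V>100)),("felt",(H>55)&(H<90)&(S>80)&(V>50))):
        m=(m&box).astype(np.uint8); k,l,st,ce=cv2.connectedComponentsWithStats(m)
        for i in range(1,k):
            if st[i,4]<15: continue
            q=P[(l==i)&(d>0)]
            print(n,nm,st[i],ce[i].round(1),"med",np.median(q,0).round(4),"zmax",q[:,2].max().round(4))
            if nm=="brass":
                t=q[q[:,2]>q[:,2].max()-.005]; print("   top n",len(t),t.mean(0).round(4),t.min(0).round(3),t.max(0).round(3))
            if nm=="felt" and st[i,4]>1000:
                pp=q[:,:2].astype(np.float32); print("   rect",cv2.minAreaRect(pp))
    b=(150,110,320,310) if n=="top" else (140,150,340,300)
    cr=im[b[1]:b[3],b[0]:b[2]]; out.append(cv2.resize(cr,None,fx=390/cr.shape[1],fy=390/cr.shape[1],interpolation=cv2.INTER_CUBIC))
h=max(o.shape[0] for o in out); cv2.imwrite("pics/crop0.png",np.hstack([cv2.copyMakeBorder(o,0,h-o.shape[0],0,0,0) for o in out]))
E
```

```text
top brass [258 183  40  20 553] [278.1 191.5] med [0.5748 0.0105 0.1392] zmax 0.1439
   top n 294 [0.5705 0.0092 0.1405] [ 0.557 -0.005  0.139] [0.583 0.023 0.144]
top brass [205 186  41  21 576] [225.6 195. ] med [0.5702 0.0832 0.1392] zmax 0.1433
   top n 329 [0.5655 0.0836 0.1403] [0.551 0.069 0.138] [0.58  0.097 0.143]
top red [170 156  15  15 155] [177.1 162.9] med [0.6409 0.1743 0.021 ] zmax 0.0265
top red [217 176  22  11 154] [228.  181.5] med [0.5976 0.0843 0.0782] zmax 0.0842
top red [163 196  16  14 164] [170.5 202.1] med [0.5748 0.1833 0.0212] zmax 0.0262
top blue [266 173  21  12 166] [275.1 177.8] med [0.6037 0.0135 0.0777] zmax 0.0834
top felt [ 219  226   80   74 5219] [258.1 262.6] med [0.477  0.0405 0.0075] zmax 0.012
   rect ((0.478555291891098, 0.04014042764902115), (0.11135434359312057, 0.12325366586446762), 4.025143146514893)
side brass [215 165  19  31 254] [223.7 174.3] med [0.5648 0.0802 0.1393] zmax 0.1414
   top n 184 [0.566  0.0822 0.1396] [0.553 0.069 0.136] [0.581 0.098 0.141]
side brass [232 178   9  12  57] [236.1 183.5] med [0.5762 0.0623 0.1245] zmax
[... 833 characters left out ...]
 n 4 [ 0.582  -0.0173  0.1124] [ 0.581 -0.018  0.11 ] [ 0.583 -0.017  0.115]
side brass [251 223  13  12  45] [256.9 228.4] med [0.58   0.0107 0.0685] zmax 0.0714
   top n 42 [0.5801 0.0099 0.0685] [ 0.577 -0.005  0.067] [0.583 0.024 0.071]
side red [232 195   3   8  16] [233.4 198.6] med [0.5818 0.0867 0.0739] zmax 0.0789
side blue [256 214   8  17  81] [260.7 221.7] med [0.5882 0.0127 0.0752] zmax 0.0813
side blue [270 214   9  17  93] [272.9 222.7] med [0.6045 0.0016 0.0747] zmax 0.0823
side felt [ 155  233   78   65 2106] [193.5 267.8] med [0.4795 0.0396 0.007 ] zmax 0.0097
   rect ((0.4832631051540375, 0.05214684084057808), (0.10160141438245773, 0.09874191135168076), 3.8268887996673584)
```

View pics/crop0.png

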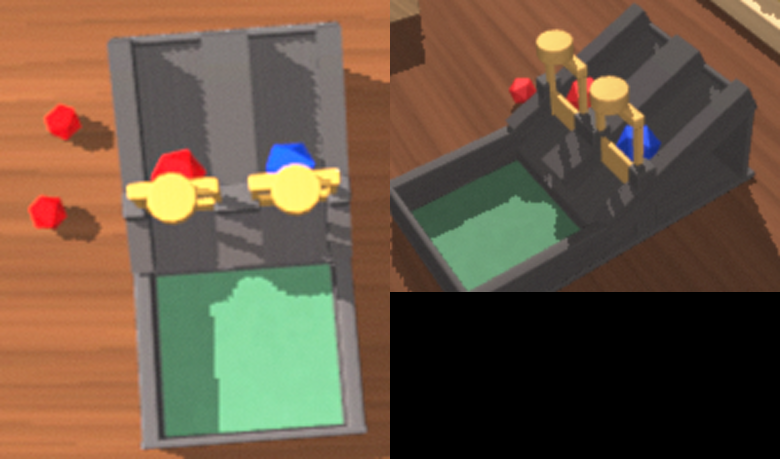

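The crop confirms it: the large red d20 waits behind the left gate's knob, and the two loose red dice are smaller and lie outside the chute. The left knob top averages about (0.566, 0.083, 0.140). Next I'll work out the move in tool axes.

```bash
cat > go.py <<'E'
import sys
from h import *
s=r.get_state(); M=R.from_quat(s["eef_rot"]).as_matrix()
print("pos",s["tool_pos"].round(4),"clock",s["clock"],"F",s["contact_force"].round(2),"open",round(s["opening"],3),"q",s["q"].round(2)); 
g=np.array([float(a) for a in sys.argv[1:4]])
print("tool shift mm",(M.T@(g-s["tool_pos"])*1000).round(1)); 
if len(sys.argv)>4: print(M.round(3))
E
python3 go.py .45 -.30 .405 1; python3 go.py .566 .083 .366
```

```text
pos [ 0.1975 -0.5927  0.404 ] clock 0.1 F [-0.03  0.17 -0.04] open 1.0 q [ 1.28  0.69 -0.19  1.57  0.16  0.9  -0.22]
tool shift mm [  -0.7 -197.8 -332.1]
[[-0.001  0.316 -0.949]
 [ 0.002 -0.949 -0.316]
 [-1.    -0.002  0.   ]]
pos [ 0.1975 -0.5927  0.404 ] clock 0.1 F [-0.03  0.17 -0.04] open 1.0 q [ 1.28  0.69 -0.19  1.57  0.16  0.9  -0.22]
tool shift mm [  38.8 -524.4 -563.3]
```

>>> carry_out:
  targets: "0 0 -10 -18;0 0 -16 -27;0 0 -18 -30;0 0 -18 -30;0 0 -18 -30;0 0 -18 -30;0 0 -18 -30;0 0 -18 -30;0 0 -18 -30;0 0 -18 -30;0 0 -18 -30;0 0 -8 -14;0 0 0 0"

```text
$.targets[0]: bad value
```

```bash
python3 go.py .566 .083 .356 1
```

```text
pos [ 0.1975 -0.5927  0.404 ] clock 0.1 F [-0.03  0.17 -0.04] open 1.0 q [ 1.28  0.69 -0.19  1.57  0.16  0.9  -0.22]
tool shift mm [  48.8 -524.4 -563.3]
[[-0.001  0.316 -0.949]
 [ 0.002 -0.949 -0.316]
 [-1.    -0.002  0.   ]]
```

>>> carry_out:
  targets: "0 0 -10 -18 0;0 0 -16 -27 0;0 0 -18 -30 0;0 0 -18 -30 0;0 0 -18 -30 0;0 0 -18 -30 0;0 0 -18 -30 0;0 0 -18 -30 0;0 0 -18 -30 0;0 0 -18 -30 0;0 0 -18 -30 0;0 0 -8 -14 0;0 0 0 0 0"

```text
clock: 1.18
tool_pos: [0.451, -0.2985, 0.4046]
eef_rot: [0.698, 0.117, -0.697, 0.115]
contact_force: [0.7, -0.8, 0.2]
opening: 0.046
```

```bash
python3 go.py .566 .083 .356 1
```

```text
pos [ 0.451  -0.2985  0.4046] clock 1.1833 F [ 0.71 -0.81  0.23] open 0.046 q [ 0.6   0.58 -0.16  1.82  0.13  0.75 -0.87]
tool shift mm [  49.9 -323.5 -232.4]
[[ 0.002  0.324 -0.946]
 [ 0.003 -0.946 -0.324]
 [-1.    -0.002 -0.003]]
```

>>> carry_out:
  targets: "0 0 -14 -10 0;0 0 -28 -20 0;0 0 -28 -20 0;0 0 -28 -20 0;0 0 -28 -20 0;0 0 -28 -20 0;0 0 -28 -20 0;0 0 -28 -20 0;0 10 -28 -20 0;0 10 -28 -20 0;0 10 -28 -20 0;0 10 -20 -14 0;0 10 -10 -8 0;0 0 0 0 0;0 0 0 0 0"

```text
clock: 2.43
tool_pos: [0.5651, 0.076, 0.354]
eef_rot: [-0.697, -0.112, 0.699, -0.114]
contact_force: [-0.3, -0.4, 0.2]
opening: 0.004
```

```bash
python3 go.py .566 .083 .306 1; python3 - <<'E'
from h import *
o=[]
for n in("side","wrist"):
    s=r.get_state(); im,d=eyes.snapshot(n); np.savez(f"pics/{n}1.npz",im=im,d=d); o.append(cv2.resize(im,(400,300)))
cv2.imwrite("pics/b1.png",np.hstack(o))
E
```

```text
pos [0.5651 0.076  0.354 ] clock 2.4333 F [-0.27 -0.44  0.23] open 0.004 q [-0.16  0.68 -0.09  1.79  0.1   0.68 -1.56]
tool shift mm [48.  -6.4 -3.2]
[[-0.002  0.315 -0.949]
 [-0.002 -0.949 -0.315]
 [-1.     0.001  0.003]]
```

View pics/b1.png

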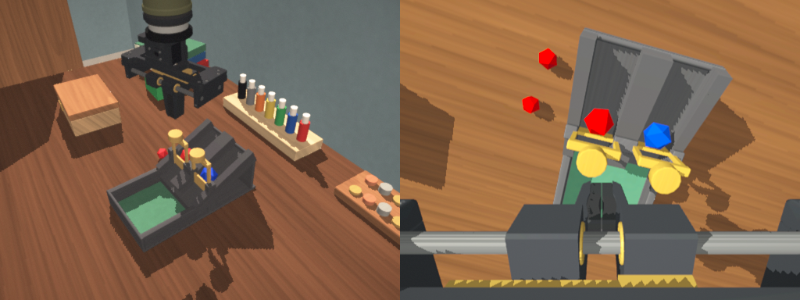

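The wrist view shows the red die behind the left knob, the shut fingers just in front of it, and blue behind the right one. I'll centre over the left knob and stop short of contact.

>>> carry_out:
  targets: "0 8 -4 -2 0;0 12 -2 -1 0;0 12 0 0 0;0 6 0 0 0;0 0 0 0 0;0 0 0 0 0"

```text
clock: 3.03
tool_pos: [0.5664, 0.0837, 0.3167]
eef_rot: [-0.698, -0.113, 0.698, -0.113]
contact_force: [0.5, -0.4, 0.6]
opening: 0.005
```

```bash
python3 go.py .566 .083 .306; python3 go.py .566 .083 .273; python3 - <<'E'
from h import *
im,d=eyes.snapshot("side"); cv2.imwrite("pics/s2.png",cv2.resize(im[130:310,100:340],None,fx=3,fy=3,interpolation=cv2.INTER_CUBIC))
E
```

```text
pos [0.5664 0.0837 0.3167] clock 3.0333 F [ 0.5  -0.35  0.6 ] open 0.005 q [-0.18  0.74 -0.09  1.81  0.11  0.6  -1.58]
tool shift mm [10.7  0.5  0.6]
pos [0.5664 0.0837 0.3167] clock 3.0333 F [ 0.5  -0.35  0.6 ] open 0.005 q [-0.18  0.74 -0.09  1.81  0.11  0.6  -1.58]
tool shift mm [43.7  0.5  0.5]
```

View pics/s2.png

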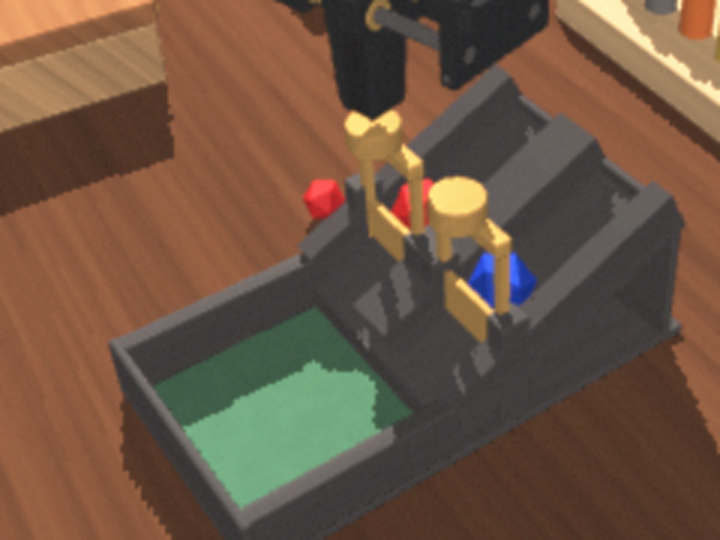

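Fingertips sit centred over the left knob, about 10 mm above it. I'll press down gently.

>>> carry_out:
  targets: "0 4 0 0 0;0 4 0 0 0;0 4 0 0 0;0 4 0 0 0;0 4 0 0 0;0 4 0 0 0;0 4 0 0 0;0 4 0 0 0;0 4 0 0 0;0 3 0 0 0;0 2 0 0 0;0 0 0 0 0;0 0 0 0 0"

```text
clock: 4.17
tool_pos: [0.5666, 0.0844, 0.2759]
eef_rot: [0.698, 0.113, -0.698, 0.113]
contact_force: [-0.6, -0.4, 8.6]
opening: 0.004
```

```bash
python3 go.py .566 .083 .273; python3 - <<'E'
from h import *
im,d=eyes.snapshot("side"); cv2.imwrite("pics/s3.png",cv2.resize(im[130:310,100:340],None,fx=3,fy=3,interpolation=cv2.INTER_CUBIC))
E
```

```text
pos [0.5666 0.0844 0.2759] clock 4.1667 F [-0.56 -0.38  8.58] open 0.004 q [-0.18  0.8  -0.08  1.84  0.12  0.51 -1.59]
tool shift mm [2.9 1.2 1. ]
```

View pics/s3.png

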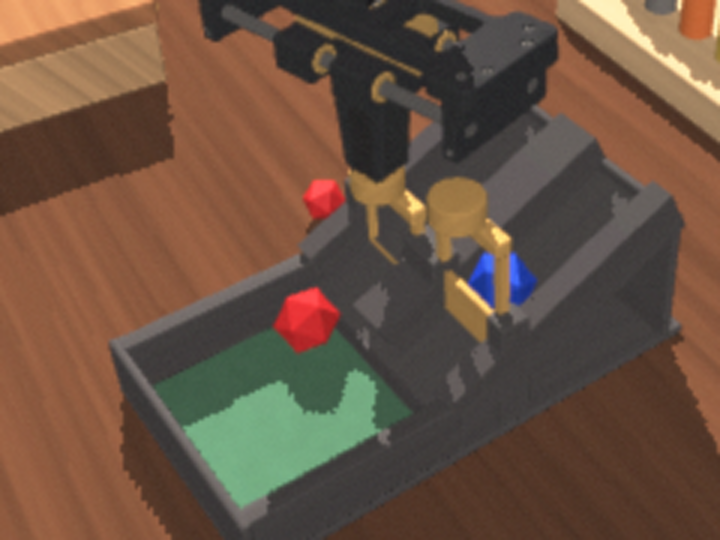

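The die has cleared the gate and is entering the tray. I'll press a touch deeper and hold while it settles.

>>> carry_out:
  targets: "0 1 0 0 0;0 1 0 0 0;0 0 0 0 0;0 0 0 0 0;0 0 0 0 0;0 0 0 0 0;0 0 0 0 0;0 0 0 0 0;0 0 0 0 0;0 0 0 0 0;0 0 0 0 0;0 0 0 0 0"

```text
clock: 5.22
tool_pos: [0.5666, 0.0844, 0.2742]
eef_rot: [0.698, 0.113, -0.698, 0.113]
contact_force: [-1.6, -0.1, 8.3]
opening: 0.006
```

```bash
python3 go.py .566 .083 .306; python3 - <<'E'
from h import *
for i in range(2):
    im,d=eyes.snapshot("side"); P=pts(d,cam("side")); hsv=cv2.cvtColor(im,cv2.COLOR_BGR2HSV); H,S,V=cv2.split(hsv)
    m=((H<5)|(H>175))&(S>180)&(V>90); m[:, :150]=0; m[:160]=0; m[:,340:]=0; m[320:]=0
    k,l,st,ce=cv2.connectedComponentsWithStats(m.astype(np.uint8))
    for j in range(1,k):
        if st[j,4]>20: print(ce[j].round(1),st[j,4],P[l==j].mean(0).round(3))
cv2.imwrite("pics/s4.png",cv2.resize(im[130:310,100:340],None,fx=3,fy=3,interpolation=cv2.INTER_CUBIC))
E
```

```text
pos [0.5666 0.0844 0.2742] clock 5.2167 F [-1.58 -0.11  8.29] open 0.006 q [-0.18  0.8  -0.08  1.84  0.12  0.5  -1.59]
tool shift mm [-31.8   1.2   1. ]
[207.4 197. ] 92 [0.574 0.179 0.016]
[160.8 257.5] 295 [0.438 0.067 0.033]
[207.3 196.9] 91 [0.575 0.179 0.016]
[160.8 257.5] 296 [0.437 0.064 0.036]
```

View pics/s4.png

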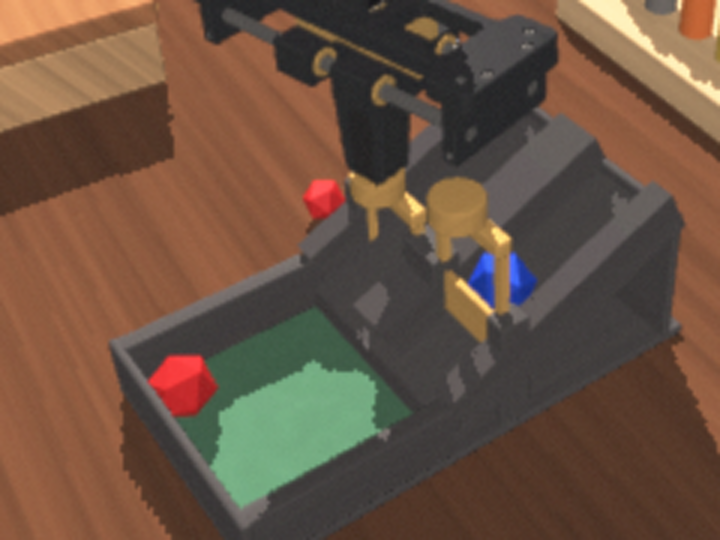

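The red die rests in the tray at about (161,257) and the gate is fully down. I'll now raise it slowly at 18 mm/s.

>>> carry_out:
  targets: "0 -0.5 0 0 0;0 -1 0 0 0;0 -1.5 0 0 0;0 -1.5 0 0 0;0 -1.5 0 0 0;0 -1.5 0 0 0;0 -1.5 0 0 0;0 -1.5 0 0 0;0 -1.5 0 0 0;0 -1.5 0 0 0;0 -1.5 0 0 0;0 -1.5 0 0 0;0 -1.5 0 0 0;0 -1.5 0 0 0;0 -1.5 0 0 0;0 -1.5 0 0 0;0 -1.5 0 0 0;0 -1.5 0 0 0;0 -1.5 0 0 0;0 -1.5 0 0 0"

```text
clock: 6.98
tool_pos: [0.5665, 0.0845, 0.3023]
eef_rot: [0.698, 0.113, -0.698, 0.113]
contact_force: [0.9, 0.8, 1.8]
opening: 0.001
```

>>> carry_out:
  targets: "0 -1 0 0 0;0 -1 0 0 0;0 -1 0 0 0;0 -1 0 0 0;0 -1 0 0 0;0 -1 0 0 0;0 -1 0 0 0;0 -1 0 0 0;0 -1 0 0 0;0 -1 0 0 0;0 -1 0 0 0;0 -1 0 0 0;0 -1 0 0 0;0 -1 0 0 0;0 -1 0 0 0;0 -2 0 0 0;0 -2 0 0 0;0 -3 0 0 0"

```text
clock: 8.48
tool_pos: [0.5663, 0.0845, 0.3243]
eef_rot: [-0.698, -0.113, 0.698, -0.113]
contact_force: [0.4, 0.2, 0.0]
opening: 0.009
```

>>> carry_out:
  targets: "0 -10 0 0 0;0 -20 0 0 0;0 -25 0 0 0;0 -20 0 20 0;0 0 10 30 0;0 0 20 30 0;0 0 20 30 0;0 0 20 30 0;0 0 20 30 0;0 0 10 10 0;0 0 0 0 0;0 0 0 0 0"

```text
clock: 9.48
tool_pos: [0.4274, -0.0677, 0.4]
eef_rot: [0.699, 0.113, -0.697, 0.113]
contact_force: [0.2, -0.1, 0.7]
opening: 0.002
```

```bash
python3 go.py .566 .083 .306; python3 - <<'E'
from h import *
o=[]
for n in("side","top"):
    im,d=eyes.snapshot(n); P=pts(d,cam(n)); o.append(cv2.resize(im,(400,300)))
    if n=="side":
        print("z knobs",P[172,224],P[195,252])
        cr=im[130:310,100:340]
cv2.imwrite("pics/e.png",np.vstack([np.hstack(o),cv2.resize(cr,(800,300))[:, :800]]))
E
```

```text
pos [ 0.4274 -0.0677  0.4   ] clock 9.4833 F [ 0.22 -0.15  0.69] open 0.002 q [ 0.14  0.46 -0.13  2.13  0.11  0.56 -1.32]
tool shift mm [  94.2  -99.5 -178.8]
z knobs [ 0.44843465 -0.15940928  0.33604981] [0.57278984 0.0096966  0.13921613]
```

View pics/e.png

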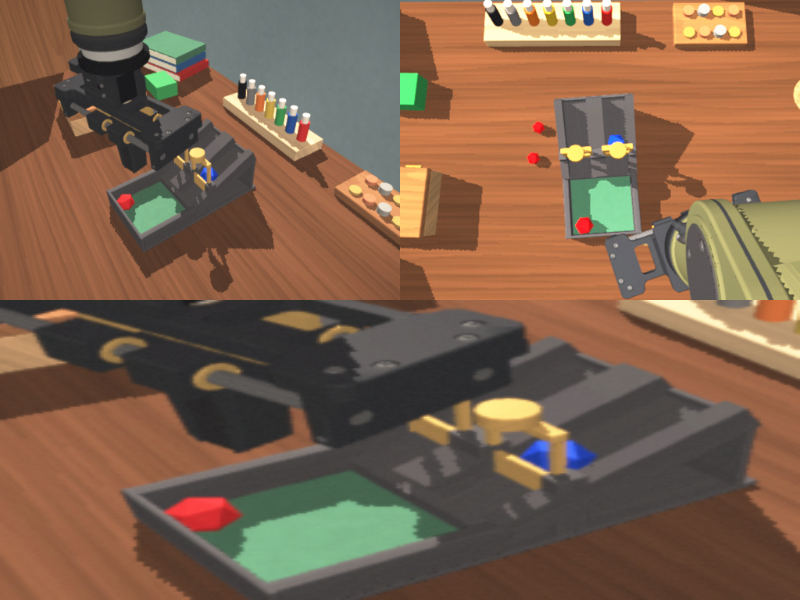

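The robot is clear of everything. The red die is in the tray and blue is still behind its gate. One depth check of both knobs from the top, then I'll hand in.

```bash
python3 - <<'E'
from h import *
im,d=eyes.snapshot("top"); P=pts(d,cam("top"))
for u,v in((225,196),(279,192)): print(np.median(P[v-3:v+4,u-3:u+4].reshape(-1,3),0).round(4))
print(r.get_state()["qd"].round(3)); print(r.finish_job())
E
```

```text
[0.5651 0.0834 0.1405]
[0.5706 0.0092 0.1403]
[-0.004  0.004  0.001  0.006  0.003  0.001  0.002]
the job is handed in; nothing more can be done
None
```

The large red die is in the green tray and the job is handed in; the clock read about 9.5 s.

I pressed the left gate down with shut fingers and held it about 1 s, until the die had come to rest. I then let the gate rise over more than 1.7 s at about 18 mm/s, and moved the arm clear.

- **Gate depth:** at the bottom the tool had gone down about 32 mm past the knob's measured top, with 8.3 N on it, which is about what the spring gives at 33 mm. I judged the depth from those two readings and the picture, not a direct reading.
- **Gates at the end:** both knobs measured 0.140 m high, so both gates are fully up.
- **Dice at the end:** the last pictures show red in the tray, blue still behind its closed gate, and the two small loose red dice where they were.
- **Failed or disagreeing checks:** my first move call was refused because I left out the turn column, and nothing moved. In the final side view the gripper hid the left knob, so I measured that knob from the top camera instead.

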